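# Carry the speaker tray to the riser and park the rolling speaker on the charging strip

### The arm

A 7-joint arm with a two-finger parallel gripper is mounted at the origin on the work surface. World frame = base frame: x ahead of the robot, y to its left, z up, the work surface at z = 0. Lengths are in m, angles in rad, forces in N, time in s.
With the tool pointing down it reaches from about 0.425 to 0.875 m from the base axis. Payload 8.4 kg.
Tool frame: the origin (TCP) lies midway between the tips of the shut fingers; the grasp point (between the pads) lies 19 mm behind it; y points along the fingers, z is the direction in which the jaws open and shut, and the axes are right-handed (so a half turn about y gives the same grasp; the last joint's range is limited). The gripper opens to 87 mm and grips with 3 to 60 N. Pads are 19 mm wide; open, the fingers measure 117 mm over their backs; the gripper's body (75 mm by 190 mm) begins 51 mm behind the grasp point.
Start: joints at [-1.243, 0.333, 0.04, 1.465, -0.013, 1.343, -0.059], TCP at [0.269, 0.592, 0.223] pointing down, gripper open.
Joint ranges: [-2.58, 2.58], [-0.38, 2.09], [-1.3, 1.39], [0.25, 2.4], [-1.5, 4.64], [0.08, 2.09], [-2.65, 2.65]. Speed limits (rad/s): [2.22, 2.22, 2.79, 2.79, 3.14, 3.14, 3.14].

### API

Orientations are given as [roll, pitch, yaw] about the fixed x, y, z axes, in that order (R = Rz(yaw) Ry(pitch) Rx(roll)).
In Python, from workcell import sense, camera, camera_info, finish_job gives the robot as it stands.
- The arm moves only by the shell command python3 -m creep 'ROWS'. ROWS is JSON, a list of rows, each an object of numbers: "fingers": the closure, from -1 (fully open) to 1 (shut); "tx", "ty", "tz": the shift along the world's x, y, z in m; "twist": the turn about the world's z in rad. A call has 1 to 10 rows; each row is the pose to reach, as a shift and turn from the pose commanded when the call began; what a row does not reach only later rows make up. A row lasts 1/12 s, in which the tool goes at most 41.7 mm and 7.16 degrees, less where a joint would pass 70% of its speed; a pose out of reach is approached as far as the arm can. A call with a gripper value outside its range is refused whole. The fingers move at their own pace and stop on an object; the grip force is fixed at half the most. Time passes only in rows, so rows that repeat a pose let the fingers close. It gives the time, the measured TCP pose, the force and the opening at its end, in the units of the state.
- sense(): the state, without advancing time (a new reading comes with each control period).
- camera(name): name is "side" or "top" or "wrist"; returns the picture (480x640x3 uint8, red, green, blue); there is no depth.
- camera_info(name): a dict with "fx", "fy", "cx", "cy" (pixels), "R" (3x3) and "t" (3): a world point X has camera coordinates R X + t; the wrist camera has in their place "mount" (4x4, takes a point from camera to tool coordinates, whose origin is the TCP and whose axes are the tool frame's). Camera axes: x right, y down, z forward; pixel columns grow to the right and rows downward; lengths in m; the calibration is good to about 2 mm. A picture is of the moment at which its call begins: read the wrist's pose just before it. camera_info takes no time and is no camera call.
- finish_job(): hands the job in, once; it reports no verdict.
The state is a dict: "time": time; "joints": joint angles; "qd": joint speeds; "tau": joint torques, N m; "eef_pos": TCP position; "eef_rot": TCP orientation; "ft_force": force on the tool from outside, world axes, zero at the start; "ft_torque": the same for the moment, N m; "finger_gap": opening from 0.0 (shut) to 1.0 (fully open).
Only numpy, scipy, OpenCV 4.12 (cv2) and the standard library are available. Lean on these libraries where they do the work, as an engineer would, in place of code of your own. Each camera call takes 0.05 s, during which the arm holds its last target. There are 200 camera calls.

### The job

Take the wooden charging tray by its overhead handle, lift it a good 5 cm higher than the riser's top and, by tilting the tray gently, roll the loose speaker onto the orange charging strip in the middle and keep it there for three seconds while the tray is held in the air. Then set the tray down gently in the middle of the riser, squarely along it, and let go, with the speaker lying still on the strip. Never touch the speaker with the robot, let it roll up against an end rim or spill, and leave the remote, mug and planter alone.

Things in the scene. Friction and masses are not known exactly. Their poses are not given: they have to be found in the camera images.
- tray: Light-wood charging tray, 128 mm (its x) by 304 mm (its y), about 0.55 kg, with an orange strip across the middle. Origin: centre of the underside; z up. Floor top at z = 6 mm, 112 mm wide between side rims 22 mm high. A dark steel handle arches over the middle: legs outside the side rims (to x = +-70 mm), flat bar on top. Gap of 32 mm between the speaker's top and the bar.
- tray_strip (a point): Middle of the orange charging strip, on the tray's floor at the tray's centre, 6 mm above the underside. The strip covers the floor within 20 mm of this point along the tray's y, over the whole width. Axes as the tray's.
- tray_end (a point): Foot of the end rim at the tray's +y end, on the floor, 145 mm along y from the middle; the other end rim is the same at -y. End rims rise to 28 mm above the underside. The speaker meets a rim when its centre is 115 mm from the middle.
- tray_handle (a point): Centre of the tray handle's flat top bar, 111 mm above the tray's underside. The bar runs 140 mm along the tray's x, is 14 mm thick (tray y) and 26 mm high; grip it across its thickness from above, fingers closing along the tray's y. Axes as the tray's.
- speaker: Loose speaker, bright blue with black ends: solid cylinder, diameter 60, length 104 mm, 0.25 kg (varies by a third), lying on the tray floor, axis along the tray's x, so it rolls along the tray's y. Origin: its centre, 36 mm above the tray's underside; its axes turn as it rolls. A tilt of a rad drives it downhill at 6.5 a m/s2, less rolling resistance worth 0.013 rad (varies by a quarter).
- riser: Fixed light-wood desk riser, 210 mm (its x) by 370 mm (its y), flat top 60 mm above the desk, two legs, with a grey inlay mat in the middle of the top. Origin: centre of its footprint on the desk, z up. The tray goes on top with its y along the riser's y (either way round).
- riser_top (a point): Centre of the riser's top surface, 60 mm above the desk. Axes as the riser's.
- remote: White remote control, 40 x 130 x 18 mm, lying on the desk; origin at the centre of its underside. Leave alone.
- mug: White mug, 80 mm across, 90 mm high, on the desk; origin at the centre of its underside. Leave alone.
- planter: Small white planter with green plant, 90 mm across, about 130 mm high, on the desk; origin at the centre of its underside. Leave alone.
There are look-alikes about, which are no part of the job. Leave any yellow look-alike of the speaker alone.

How it is judged:
On the way:
1. the tray is held in the air, more than 30 mm above the height of the riser, with the speaker on the orange strip for 3 s (height (world z) of tray above 0.09 m and contact force between the fingers and tray above 1 N and y of speaker in the frame of tray between -0.022 and 0.022 m and z of speaker in the frame of tray below 0.045 m), for 3 s.
At the end, for the whole second after the job is handed in: The tray stands flat and released on the riser, its middle within 30 mm of the middle of the riser's top and its length within 0.15 rad of the riser's; the speaker lies on the tray floor, its centre within 25 mm of the tray's middle line, and both are at rest (below 0.02 m/s) (horizontal distance between tray and riser_top below 0.03 m and angle between the y axis of tray and the y axis of riser, either way round below 0.15 rad and z of tray in the frame of riser_top between -0.004 and 0.004 m and angle between tray's own z axis and vertical below 0.05 rad and y of speaker in the frame of tray between -0.025 and 0.025 m and z of speaker in the frame of tray below 0.045 m and linear speed of each of speaker, tray below 0.02 m/s); the robot touches nothing.
It fails at once if the speaker rolls up against an end rim or spills (y of speaker in the frame of tray above 0.1125 m or y of speaker in the frame of tray below -0.1125 m or z of speaker in the frame of tray above 0.055 m).
It fails at once if the robot touches the speaker (contact force between any of the fingers, the arm and speaker above 0.5 N).
It fails at once if the tray is tipped by more than 0.4 rad (angle between tray's own z axis and vertical above 0.4 rad).
It fails at once if the tray is slammed onto the riser (over 60 N) (contact force between tray and riser above 60 N).
It fails at once if the remote, mug or planter is shoved by more than 20 mm (distance of any of remote, mug, planter from where it was at the start of the episode above 0.02 m).
It also fails if it takes over 72 s, if anything falls off the work surface, if the arm or the gripper's body presses on something with over 40 N, if the wrist force passes 120 N, or if a joint passes its speed limit or range.

## Working session

There is one attempt and no reset: what is moved stays moved. The work goes in short steps, Python scripts to look and compute and a shell command to move; the robot and the scene stay as the last step left them, time stands still between calls to the robot, and variables do not carry over. Pictures are saved under pics/ and viewed, about 8 in all and at most 12, crops included, and the job is handed in when it is done.

```bash
mkdir -p pics; cat > h.py <<'E'
import numpy as np,cv2
from workcell import *
def save(n,f):
    im=camera(n); cv2.imwrite('pics/'+f,im[:,:,::-1]); return im
def ray(n,u,v,z):
    c=camera_info(n);R=np.array(c['R']);t=np.array(c['t'])
    o=-R.T@t; d=R.T@np.array([(u-c['cx'])/c['fx'],(v-c['cy'])/c['fy'],1])
    return o+d*(z-o[2])/d[2]
def proj(n,X):
    c=camera_info(n);p=np.array(c['R'])@X+np.array(c['t']);return c['fx']*p[0]/p[2]+c['cx'],c['fy']*p[1]/p[2]+c['cy']
E
python3 - <<'E'
from h import *
a=save('top','top0.png');b=save('side','side0.png')
for n in('top','side'):
    c=camera_info(n);R=np.array(c['R']);print(n,c['fx'],-R.T@np.array(c['t']),R[2])
s=sense();print({k:np.round(s[k],3) for k in('time','eef_pos','eef_rot','finger_gap','ft_force')})
E
```

```text
top 483.5819660773028 [0.38403689 0.03418343 1.08385039] [ 0.13968395 -0.01604402 -0.99006615]
side 563.3925008170216 [-0.08384296 -0.82420522  0.72114275] [ 0.48453583  0.70268206 -0.52102106]
{'time': np.float64(0.1), 'eef_pos': array([0.269, 0.591, 0.222]), 'eef_rot': array([-1.572, -0.   , -0.427]), 'finger_gap': np.float64(1.0), 'ft_force': array([0.175, 0.051, 0.625])}
```

View pics/top0.png

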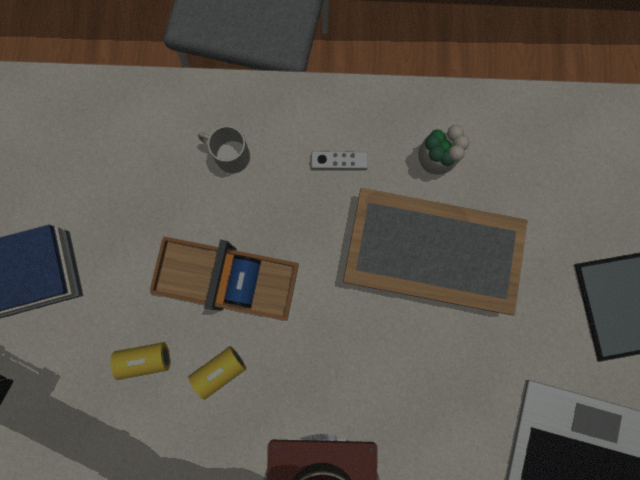

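View pics/side0.png

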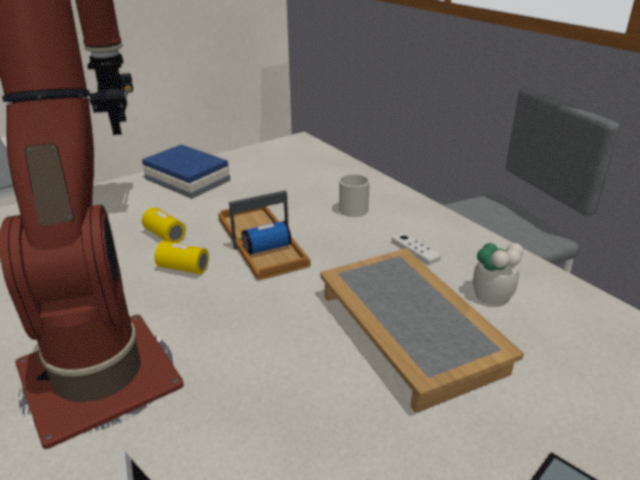

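The pictures show the tray (top view, corners about (163,238), (299,262), (288,319), (152,294)) with the handle at (220,275) and the blue speaker at (242,280), beyond the strip on the robot's right side (-y). The riser's corners are at (362,189), (526,218), (513,313), (346,283). The mug, remote and planter lie further out.

```bash
python3 - <<'E'
from h import *
a=cv2.imread('pics/top0.png');h=cv2.cvtColor(a,cv2.COLOR_BGR2HSV)
def quad(n,ps,z):
    P=np.array([ray(n,u,v,z) for u,v in ps]);c=P.mean(0)
    print(c.round(4),[np.linalg.norm(P[i]-P[(i+1)%4]).round(3) for i in range(4)])
    d=(P[1]-P[0]+P[2]-P[3]);print('yaw of long axis',np.arctan2(d[1],d[0]).round(3));return c
print('riser');quad('top',[(362,189),(526,218),(513,313),(346,283)],.06)
print('tray');quad('top',[(163,238),(299,262),(288,319),(152,294)],.028)
# fit: riser mat grey; handle dark; speaker blue
m=cv2.inRange(h,(100,120,40),(130,255,255));m[:,:140]=0
k=max(cv2.findContours(m,0,1)[0],key=cv2.contourArea);print('blue',cv2.minAreaRect(k),ray('top',*cv2.minAreaRect(k)[0],.055))
m=cv2.inRange(h,(0,0,0),(180,255,70));m[:235]=0;m[315:]=0;m[:,:200]=0;m[:,240:]=0
k=max(cv2.findContours(m,0,1)[0],key=cv2.contourArea);r=cv2.minAreaRect(k);print('dark',r,ray('top',*r[0],.12))
b=cv2.boxPoints(r);print(b.round(0).tolist())
m=cv2.inRange(h,(5,120,100),(20,255,255));cv2.imwrite('pics/crop0.png',cv2.resize(a[220:330,140:310],None,fx=4.5,fy=4.5,interpolation=2))
E
```

```text
riser
[ 0.5282 -0.2325  0.06  ] [np.float64(0.362), np.float64(0.209), np.float64(0.359), np.float64(0.208)]
yaw of long axis -1.718
tray
[0.4571 0.2216 0.028 ] [np.float64(0.303), np.float64(0.126), np.float64(0.299), np.float64(0.124)]
yaw of long axis -1.719
blue ((242.0707244873047, 280.8365783691406), (26.05145263671875, 43.23283767700195), 12.094757080078125) [0.45029975 0.18145345 0.055     ]
dark ((218.78355407714844, 275.44384765625), (22.246049880981445, 71.04169464111328), 12.425941467285156) [0.4554656  0.21882037 0.12      ]
[[200.0, 308.0], [216.0, 238.0], [237.0, 243.0], [222.0, 313.0]]
```

View pics/crop0.png

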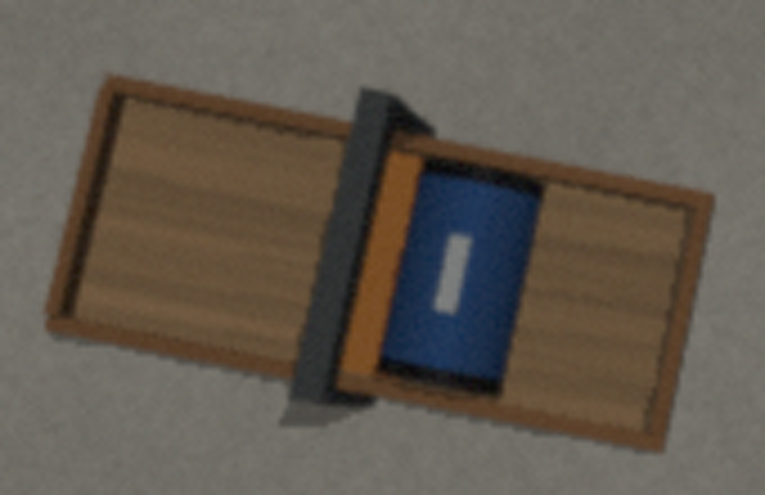

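The zoomed crop shows the strip just left of the speaker, with about 38 mm between the speaker's centre and the tray middle, towards -y. Tray and riser share a yaw of about -1.72, so no net turn is needed. I'll go above the handle now.

```bash
python3 -m creep '[{"tx":0.02,"ty":-0.035,"twist":0.05,"fingers":-1},{"tx":0.037,"ty":-0.07,"twist":0.1},{"tx":0.055,"ty":-0.105,"twist":0.15},{"tx":0.073,"ty":-0.14,"twist":0.2},{"tx":0.09,"ty":-0.175,"twist":0.25},{"tx":0.108,"ty":-0.21,"twist":0.278},{"tx":0.126,"ty":-0.245,"twist":0.278},{"tx":0.144,"ty":-0.28,"twist":0.278},{"tx":0.16,"ty":-0.31,"twist":0.278},{"tx":0.17,"ty":-0.335,"twist":0.278}]'
python3 -m creep '[{"tx":0.01,"ty":-0.02,"tz":-0.01},{"tx":0.017,"ty":-0.036,"tz":-0.02},{"tx":0.017,"ty":-0.036,"tz":-0.02},{"tx":0.017,"ty":-0.036,"tz":-0.02},{"tx":0.017,"ty":-0.036,"tz":-0.02}]'
python3 - <<'E'
from h import *
s=sense();print(s['time'],np.round(s['eef_pos'],4),np.round(s['eef_rot'],4),np.round(s['ft_force'],2))
print(np.round(camera_info('wrist')['mount'],3),camera_info('wrist')['fx'])
P=[ray('top',140+u/4.5,220+v/4.5,.124) for u,v in((362,90),(390,95),(325,405),(292,400))];print(np.mean(P,0),np.linalg.norm(P[0]-P[1]),np.linalg.norm(P[1]-P[2]))
save('wrist','w0.png')
E
```

```text
0.1 [0.2689 0.5913 0.2218] [-1.5722e+00 -1.0000e-04 -4.2680e-01] [0.17 0.05 0.62]
[[ 0.001  0.971  0.241 -0.064]
 [-0.001 -0.241  0.971 -0.161]
 [ 1.    -0.001  0.     0.   ]
 [ 0.     0.     0.     1.   ]] 424.96675958550315
[0.45658885 0.22337042 0.124     ] 0.012653369139124423 0.13879296344555567validation failed for argument at $[0]...
validation failed for argument at $[0]...
```

View pics/w0.png

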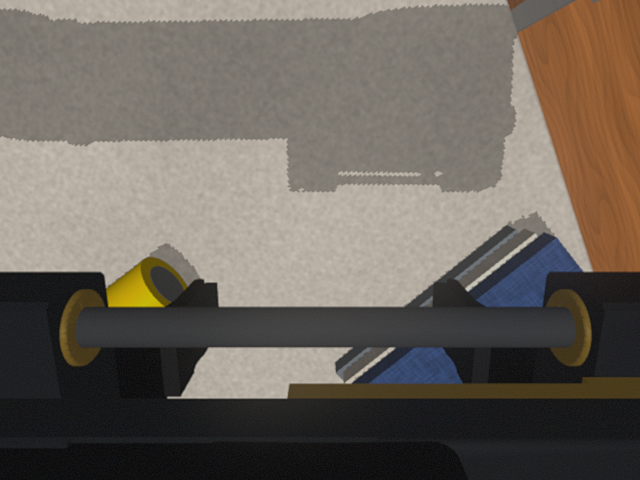

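The moves were refused, so the wrist picture only shows the start pose: the fingers, a yellow look-alike at (145,285) and the book. I'll give all five fields in every row.

```bash
python3 -m creep '[{"tx":0.02,"ty":-0.035,"tz":0,"twist":0.05,"fingers":-1},{"tx":0.037,"ty":-0.07,"tz":0,"twist":0.1,"fingers":-1},{"tx":0.055,"ty":-0.105,"tz":0,"twist":0.15,"fingers":-1},{"tx":0.073,"ty":-0.14,"tz":0,"twist":0.2,"fingers":-1},{"tx":0.09,"ty":-0.175,"tz":0,"twist":0.25,"fingers":-1},{"tx":0.108,"ty":-0.21,"tz":0,"twist":0.278,"fingers":-1},{"tx":0.126,"ty":-0.245,"tz":0,"twist":0.278,"fingers":-1},{"tx":0.144,"ty":-0.28,"tz":0,"twist":0.278,"fingers":-1},{"tx":0.16,"ty":-0.31,"tz":0,"twist":0.278,"fingers":-1},{"tx":0.17,"ty":-0.335,"tz":0,"twist":0.278,"fingers":-1}]'
python3 - <<'E'
from h import *
s=sense();print(s['time'],np.round(s['eef_pos'],4),np.round(s['eef_rot'],4),np.round(s['ft_force'],2))
E
```

```text
time: 0.98
eef_pos: [0.4404, 0.2535, 0.2226]
eef_rot: [-1.571, -0.0, -0.151]
ft_force: [-0.2, 0.4, 1.0]
finger_gap: 0.999
0.9833 [0.4404 0.2535 0.2226] [-1.5711e+00 -4.0000e-04 -1.5140e-01] [-0.17  0.37  1.02]
```

```bash
python3 -m creep '[{"tx":0.009,"ty":-0.016,"tz":-0.01,"twist":0,"fingers":-1},{"tx":0.0175,"ty":-0.033,"tz":-0.025,"twist":0,"fingers":-1},{"tx":0.0175,"ty":-0.033,"tz":-0.04,"twist":0,"fingers":-1},{"tx":0.0175,"ty":-0.033,"tz":-0.04,"twist":0,"fingers":-1},{"tx":0.0175,"ty":-0.033,"tz":-0.04,"twist":0,"fingers":-1}]'
python3 - <<'E'
from h import *
save('wrist','w1.png')
E
```

```text
time: 1.4
eef_pos: [0.4559, 0.2236, 0.1821]
eef_rot: [-1.572, 0.001, -0.149]
ft_force: [-0.1, 0.2, 0.6]
finger_gap: 1.003
```

View pics/w1.png

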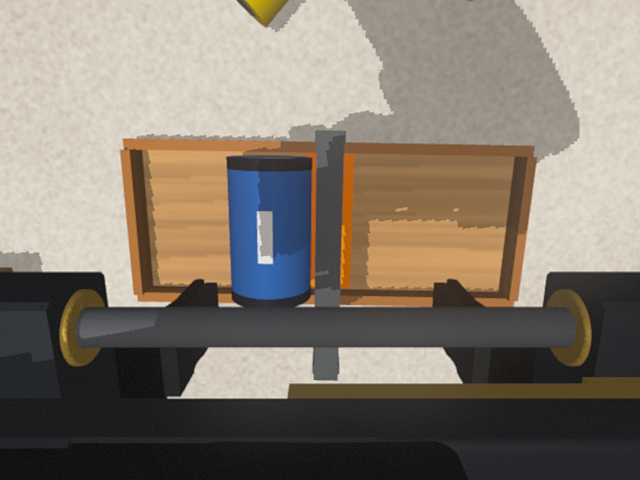

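The close view shows the bar at columns 317-343, near the middle of the fingers (325). The speaker is at (270,230), clear of the fingers' height. I'll shift 2.5 mm, go down and close.

```bash
python3 -m creep '[{"tx":0.0005,"ty":0.0025,"tz":-0.02,"twist":0,"fingers":-1},{"tx":0.0005,"ty":0.0025,"tz":-0.04,"twist":0,"fingers":-1},{"tx":0.0005,"ty":0.0025,"tz":-0.06,"twist":0,"fingers":-1},{"tx":0.0005,"ty":0.0025,"tz":-0.075,"twist":0,"fingers":-1},{"tx":0.0005,"ty":0.0025,"tz":-0.086,"twist":0,"fingers":-1},{"tx":0.0005,"ty":0.0025,"tz":-0.088,"twist":0,"fingers":-1},{"tx":0.0005,"ty":0.0025,"tz":-0.088,"twist":0,"fingers":-0.5},{"tx":0.0005,"ty":0.0025,"tz":-0.088,"twist":0,"fingers":0},{"tx":0.0005,"ty":0.0025,"tz":-0.088,"twist":0,"fingers":0.3},{"tx":0.0005,"ty":0.0025,"tz":-0.088,"twist":0,"fingers":0.5}]'
python3 -m creep '[{"tx":0,"ty":0,"tz":0,"twist":0,"fingers":0.7},{"tx":0,"ty":0,"tz":0,"twist":0,"fingers":0.9},{"tx":0,"ty":0,"tz":0,"twist":0,"fingers":1},{"tx":0,"ty":0,"tz":0,"twist":0,"fingers":1},{"tx":0,"ty":0,"tz":0,"twist":0,"fingers":1},{"tx":0,"ty":0,"tz":0,"twist":0,"fingers":1},{"tx":0,"ty":0,"tz":0,"twist":0,"fingers":1}]'
```

```text
time: 2.28
eef_pos: [0.4576, 0.2266, 0.0955]
eef_rot: [-1.57, -0.001, -0.149]
ft_force: [0.1, -0.6, -0.5]
finger_gap: 0.78
time: 2.87
eef_pos: [0.457, 0.2262, 0.0945]
eef_rot: [-1.571, 0.0, -0.149]
ft_force: [0.1, -0.0, -0.7]
finger_gap: 0.251
```

```bash
python3 -m creep '[{"tx":0,"ty":0,"tz":0,"twist":0,"fingers":1},{"tx":0,"ty":0,"tz":0,"twist":0,"fingers":1},{"tx":0,"ty":0,"tz":0,"twist":0,"fingers":1},{"tx":0,"ty":0,"tz":0,"twist":0,"fingers":1},{"tx":0,"ty":0,"tz":0,"twist":0,"fingers":1}]'
python3 -m creep '[{"tx":0,"ty":0,"tz":0.001,"twist":0,"fingers":1},{"tx":0,"ty":0,"tz":0.003,"twist":0,"fingers":1},{"tx":0,"ty":0,"tz":0.006,"twist":0,"fingers":1},{"tx":0,"ty":0,"tz":0.01,"twist":0,"fingers":1},{"tx":0,"ty":0,"tz":0.014,"twist":0,"fingers":1},{"tx":0,"ty":0,"tz":0.017,"twist":0,"fingers":1},{"tx":0,"ty":0,"tz":0.019,"twist":0,"fingers":1},{"tx":0,"ty":0,"tz":0.02,"twist":0,"fingers":1}]'
cat >> h.py <<'E'
U=np.array([-.148,-.989,0])
def spk(f):
    s=sense();p=np.array(s['eef_pos']);im=save('top','t_'+f)
    wr=save('wrist','w_'+f)
    def blob(im,x0,lo):
        h=cv2.cvtColor(im,cv2.COLOR_RGB2HSV);m=cv2.inRange(h,(100,120,40),(130,255,255))
        if lo:
            c=proj('top',p-[0,0,.06]);mm=m*0;cv2.circle(mm,(int(c[0]),int(c[1])),80,255,-1);m&=mm
        k=cv2.findContours(m,0,1)[0]
        if not k:return None
        return cv2.boundingRect(np.vstack([q for q in k if cv2.contourArea(q)>15])),cv2.minAreaRect(max(k,key=cv2.contourArea))
    a=blob(im,0,1);b=blob(wr,0,0)
    print(s['time'],p.round(4),np.round(s['eef_rot'],3),np.round(s['ft_force'],2),s['finger_gap'])
    if a:
        g=ray('top',*a[1][0],p[2]-.0945+.042);print('top',a,'off along U',(g-p)@U)
    # wrist: blob cols -> offset along tool z at speaker height
    c=camera_info('wrist');M=np.array(c['mount'])
    if b:
        x,y,w,hh=b[0]
        def z(u,v,ty):
            d=M[:3,:3]@np.array([(u-c['cx'])/c['fx'],(v-c['cy'])/c['fy'],1]);return M[2,3]+d[2]*(ty-M[1,3])/d[1]
        print('wrist',b[0],'U edges',-z(x,y+hh/2,.0585),-z(x+w,y+hh/2,.0585))
E
python3 - <<'E'
from h import *
spk('a.png')
E
```

```text
time: 3.28
eef_pos: [0.457, 0.2258, 0.0945]
eef_rot: [-1.571, 0.0, -0.149]
ft_force: [-1.1, -2.8, 2.3]
finger_gap: 0.158
time: 3.95
eef_pos: [0.4572, 0.2263, 0.115]
eef_rot: [-1.57, -0.0, -0.149]
ft_force: [-0.0, -0.2, -8.3]
finger_gap: 0.156
3.95 [0.4572 0.2263 0.115 ] [-1.57  -0.    -0.149] [-0.01 -0.16 -8.34] 0.15602548611224443
top ((223, 293, 27, 11), ((236.48077392578125, 297.5961608886719), (26.279563903808594, 6.864064693450928), 11.309932708740234)) off along U 0.04195454181864229
wrist (184, 180, 118, 125) U edges 0.07515623448957631 0.012371083243186743
```

View pics/w_a.png

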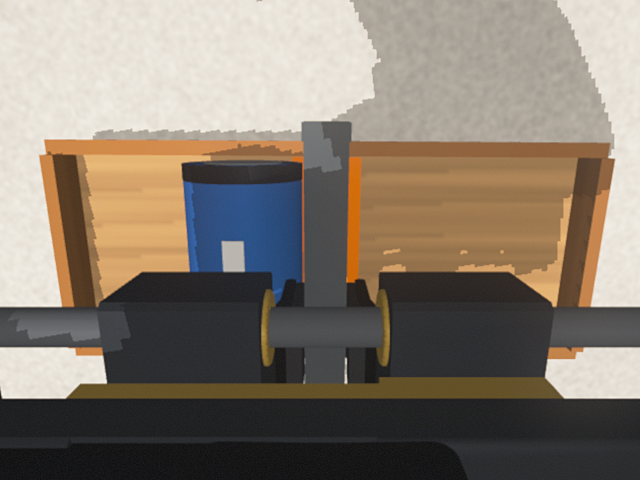

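The grip holds (gap 13.6 mm, about 8.3 N carried). The speaker still sits about 40 mm off towards -y, at wrist columns 182-303. I'll lift on, smoothly.

```bash
python3 -m creep '[{"tx":0,"ty":0,"tz":0.002,"twist":0,"fingers":1},{"tx":0,"ty":0,"tz":0.006,"twist":0,"fingers":1},{"tx":0,"ty":0,"tz":0.012,"twist":0,"fingers":1},{"tx":0,"ty":0,"tz":0.018,"twist":0,"fingers":1},{"tx":0,"ty":0,"tz":0.024,"twist":0,"fingers":1},{"tx":0,"ty":0,"tz":0.03,"twist":0,"fingers":1},{"tx":0,"ty":0,"tz":0.036,"twist":0,"fingers":1},{"tx":0,"ty":0,"tz":0.042,"twist":0,"fingers":1},{"tx":0,"ty":0,"tz":0.048,"twist":0,"fingers":1},{"tx":0,"ty":0,"tz":0.054,"twist":0,"fingers":1}]'
python3 -m creep '[{"tx":0,"ty":0,"tz":0.006,"twist":0,"fingers":1},{"tx":0,"ty":0,"tz":0.012,"twist":0,"fingers":1},{"tx":0,"ty":0,"tz":0.018,"twist":0,"fingers":1},{"tx":0,"ty":0,"tz":0.024,"twist":0,"fingers":1},{"tx":0,"ty":0,"tz":0.03,"twist":0,"fingers":1},{"tx":0,"ty":0,"tz":0.036,"twist":0,"fingers":1},{"tx":0,"ty":0,"tz":0.042,"twist":0,"fingers":1},{"tx":0,"ty":0,"tz":0.047,"twist":0,"fingers":1},{"tx":0,"ty":0,"tz":0.05,"twist":0,"fingers":1},{"tx":0,"ty":0,"tz":0.051,"twist":0,"fingers":1}]'
python3 - <<'E'
from h import *
spk('b.png')
E
```

```text
time: 4.88
eef_pos: [0.4571, 0.2262, 0.1692]
eef_rot: [-1.571, -0.0, -0.149]
ft_force: [-0.2, 0.1, -8.8]
finger_gap: 0.158
time: 5.72
eef_pos: [0.4573, 0.2263, 0.2202]
eef_rot: [-1.57, -0.001, -0.149]
ft_force: [0.7, 0.9, -9.0]
finger_gap: 0.157
5.7167 [0.4573 0.2263 0.2202] [-1.57e+00 -1.00e-03 -1.49e-01] [ 0.71  0.87 -8.98] 0.15675756352301837
top ((213, 290, 30, 12), ((228.05770874023438, 295.7115173339844), (29.41741943359375, 7.648529052734375), 11.309932708740234)) off along U 0.04207090193519425
wrist (184, 180, 118, 125) U edges 0.07515600510522695 0.012370808411439218
```

The speaker hasn't moved. The moves offer no tilt, so I'll use inertia: a brisk 50 mm shift along the tray (towards -y) should roll it about 2/3 of that towards the strip.

```bash
python3 -m creep '[{"tx":-0.0009,"ty":-0.006,"tz":0,"twist":0,"fingers":1},{"tx":-0.003,"ty":-0.02,"tz":0,"twist":0,"fingers":1},{"tx":-0.005,"ty":-0.034,"tz":0,"twist":0,"fingers":1},{"tx":-0.0066,"ty":-0.044,"tz":0,"twist":0,"fingers":1},{"tx":-0.0074,"ty":-0.0495,"tz":0,"twist":0,"fingers":1},{"tx":-0.0074,"ty":-0.0495,"tz":0,"twist":0,"fingers":1},{"tx":-0.0074,"ty":-0.0495,"tz":0,"twist":0,"fingers":1},{"tx":-0.0074,"ty":-0.0495,"tz":0,"twist":0,"fingers":1},{"tx":-0.0074,"ty":-0.0495,"tz":0,"twist":0,"fingers":1}]'
python3 - <<'E'
from h import *
spk('c.png')
spk('d.png')
E
```

```text
time: 6.57
eef_pos: [0.4497, 0.1774, 0.2196]
eef_rot: [-1.571, -0.0, -0.148]
ft_force: [-1.0, -0.1, -7.2]
finger_gap: 0.16
6.5667 [0.4497 0.1774 0.2196] [-1.571 -0.    -0.148] [-1.   -0.07 -7.22] 0.15979496234311857
top ((249, 296, 15, 10), ((255.57691955566406, 300.6153869628906), (14.708709716796875, 7.648529052734375), 11.309932708740234)) off along U 0.04505070587752953
wrist (205, 182, 99, 101) U edges 0.06360738106922031 0.011235037959734052
6.6667 [0.4496 0.1772 0.2195] [-1.571  0.    -0.148] [ 0.21 -1.01 -7.53] 0.16105908230590685
top ((249, 296, 15, 10), ((255.97999572753906, 300.6399841308594), (15.132085800170898, 7.778174877166748), 8.130102157592773)) off along U 0.04564179717524949
wrist (203, 182, 101, 101) U edges 0.06466487938706518 0.011234671797701132
```

View pics/w_d.png

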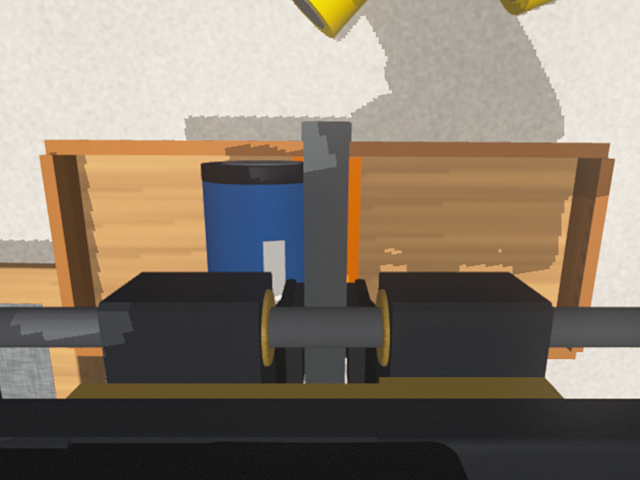

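```bash
python3 - <<'E'
from h import *
spk('e.png')
spk('f.png')
E
```

```text
6.7667 [0.4497 0.177  0.2195] [-1.571  0.    -0.148] [ 0.71  0.14 -8.54] 0.15833243221510301
top ((250, 296, 15, 10), ((256.4117736816406, 300.8529968261719), (14.794672966003418, 7.761139392852783), 14.03624439239502)) off along U 0.04631315567230216
wrist (203, 182, 101, 101) U edges 0.06466463277647456 0.01123442891646521
6.8667 [0.4497 0.1768 0.2195] [-1.571  0.    -0.148] [-1.14 -0.03 -7.34] 0.15764941866145687
top ((250, 296, 15, 10), ((256.7027282714844, 300.78375244140625), (14.79590892791748, 7.891151428222656), 9.462322235107422)) off along U 0.04668042967801395
wrist (203, 182, 101, 101) U edges 0.06466449908259882 0.011234300254380339
```

The wrist view shows the speaker at columns 203-303: it rolled about 11 mm, partly undone by the braking. It's better to start abruptly to 0.11 m/s towards the riser and then slow down very gently, below the rolling resistance.

```bash
python3 -m creep '[{"tx":0,"ty":-0.0092,"tz":0,"twist":0,"fingers":1},{"tx":0,"ty":-0.0184,"tz":0,"twist":0,"fingers":1},{"tx":0,"ty":-0.0276,"tz":0,"twist":0,"fingers":1},{"tx":0,"ty":-0.0368,"tz":0,"twist":0,"fingers":1},{"tx":0,"ty":-0.046,"tz":0,"twist":0,"fingers":1},{"tx":0,"ty":-0.0552,"tz":0,"twist":0,"fingers":1},{"tx":0,"ty":-0.0644,"tz":0,"twist":0,"fingers":1},{"tx":0,"ty":-0.0736,"tz":0,"twist":0,"fingers":1},{"tx":0,"ty":-0.0828,"tz":0,"twist":0,"fingers":1},{"tx":0,"ty":-0.092,"tz":0,"twist":0,"fingers":1}]'
python3 -m creep '[{"tx":0,"ty":-0.009,"tz":0,"twist":0,"fingers":1},{"tx":0,"ty":-0.0175,"tz":0,"twist":0,"fingers":1},{"tx":0,"ty":-0.0255,"tz":0,"twist":0,"fingers":1},{"tx":0,"ty":-0.033,"tz":0,"twist":0,"fingers":1},{"tx":0,"ty":-0.04,"tz":0,"twist":0,"fingers":1},{"tx":0,"ty":-0.0465,"tz":0,"twist":0,"fingers":1},{"tx":0,"ty":-0.0525,"tz":0,"twist":0,"fingers":1},{"tx":0,"ty":-0.058,"tz":0,"twist":0,"fingers":1},{"tx":0,"ty":-0.063,"tz":0,"twist":0,"fingers":1},{"tx":0,"ty":-0.0675,"tz":0,"twist":0,"fingers":1}]'
python3 -m creep '[{"tx":0,"ty":-0.004,"tz":0,"twist":0,"fingers":1},{"tx":0,"ty":-0.0075,"tz":0,"twist":0,"fingers":1},{"tx":0,"ty":-0.0105,"tz":0,"twist":0,"fingers":1},{"tx":0,"ty":-0.013,"tz":0,"twist":0,"fingers":1},{"tx":0,"ty":-0.015,"tz":0,"twist":0,"fingers":1},{"tx":0,"ty":-0.0165,"tz":0,"twist":0,"fingers":1},{"tx":0,"ty":-0.0175,"tz":0,"twist":0,"fingers":1},{"tx":0,"ty":-0.018,"tz":0,"twist":0,"fingers":1},{"tx":0,"ty":-0.018,"tz":0,"twist":0,"fingers":1},{"tx":0,"ty":-0.018,"tz":0,"twist":0,"fingers":1}]'
python3 - <<'E'
from h import *
spk('g.png')
spk('h.png')
E
```

```text
time: 7.8
eef_pos: [0.4496, 0.0837, 0.2195]
eef_rot: [-1.571, 0.0, -0.149]
ft_force: [0.2, -1.0, -9.2]
finger_gap: 0.159
time: 8.63
eef_pos: [0.4497, 0.0167, 0.2195]
eef_rot: [-1.571, -0.0, -0.149]
ft_force: [-0.6, -0.2, -7.9]
finger_gap: 0.156
time: 9.47
eef_pos: [0.4497, -0.0007, 0.2195]
eef_rot: [-1.571, -0.0, -0.149]
ft_force: [0.2, 0.1, -8.4]
finger_gap: 0.159
9.4667 [ 0.4497 -0.0007  0.2195] [-1.571 -0.    -0.149] [ 0.23  0.06 -8.38] 0.15928516357550626
wrist (248, 182, 114, 122) U edges 0.04111835819361157 -0.019567779372985657
9.5667 [ 0.4497 -0.0007  0.2195] [-1.571  0.    -0.149] [-0.53 -0.45 -8.75] 0.1593585798982686
wrist (248, 182, 114, 122) U edges 0.04111830043393426 -0.019567834709996408
```

View pics/w_h.png

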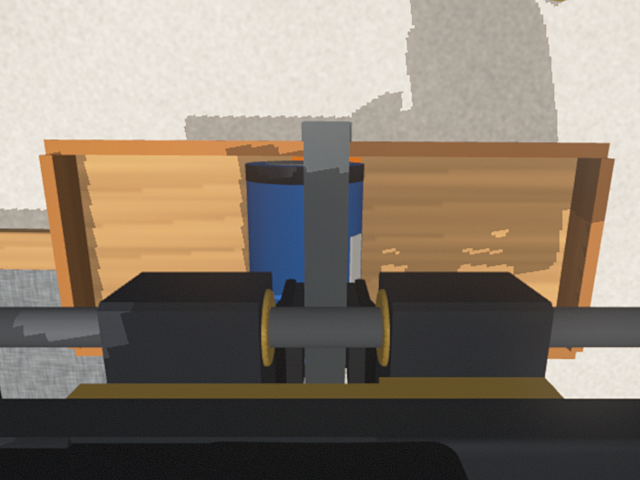

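The speaker now lies at columns 246-364, about 11 mm from the tray's middle and on the strip. The carry to the riser, started at 0.076 m/s and braked gently, should take out most of the rest.

```bash
python3 -m creep '[{"tx":0.002,"ty":-0.0063,"tz":0,"twist":0,"fingers":1},{"tx":0.004,"ty":-0.0126,"tz":0,"twist":0,"fingers":1},{"tx":0.006,"ty":-0.0189,"tz":0,"twist":0,"fingers":1},{"tx":0.008,"ty":-0.0252,"tz":0,"twist":0,"fingers":1},{"tx":0.01,"ty":-0.0315,"tz":0,"twist":0,"fingers":1},{"tx":0.012,"ty":-0.0378,"tz":0,"twist":0,"fingers":1},{"tx":0.014,"ty":-0.0441,"tz":0,"twist":0,"fingers":1},{"tx":0.016,"ty":-0.0504,"tz":0,"twist":0,"fingers":1},{"tx":0.018,"ty":-0.0567,"tz":0,"twist":0,"fingers":1},{"tx":0.02,"ty":-0.063,"tz":0,"twist":0,"fingers":1}]'
python3 -m creep '[{"tx":0.002,"ty":-0.0063,"tz":0,"twist":0,"fingers":1},{"tx":0.004,"ty":-0.0126,"tz":0,"twist":0,"fingers":1},{"tx":0.006,"ty":-0.0189,"tz":0,"twist":0,"fingers":1},{"tx":0.008,"ty":-0.0252,"tz":0,"twist":0,"fingers":1},{"tx":0.01,"ty":-0.0315,"tz":0,"twist":0,"fingers":1},{"tx":0.012,"ty":-0.0378,"tz":0,"twist":0,"fingers":1},{"tx":0.014,"ty":-0.0441,"tz":0,"twist":0,"fingers":1},{"tx":0.016,"ty":-0.0504,"tz":0,"twist":0,"fingers":1},{"tx":0.018,"ty":-0.0567,"tz":0,"twist":0,"fingers":1},{"tx":0.02,"ty":-0.063,"tz":0,"twist":0,"fingers":1}]'
python3 -m creep '[{"tx":0.002,"ty":-0.0063,"tz":0,"twist":0,"fingers":1},{"tx":0.004,"ty":-0.0126,"tz":0,"twist":0,"fingers":1},{"tx":0.006,"ty":-0.0189,"tz":0,"twist":0,"fingers":1},{"tx":0.008,"ty":-0.0252,"tz":0,"twist":0,"fingers":1},{"tx":0.01,"ty":-0.0315,"tz":0,"twist":0,"fingers":1},{"tx":0.012,"ty":-0.0378,"tz":0,"twist":0,"fingers":1},{"tx":0.014,"ty":-0.0441,"tz":0,"twist":0,"fingers":1},{"tx":0.016,"ty":-0.0504,"tz":0,"twist":0,"fingers":1},{"tx":0.018,"ty":-0.0563,"tz":0,"twist":0,"fingers":1},{"tx":0.02,"ty":-0.0618,"tz":0,"twist":0,"fingers":1}]'
python3 -m creep '[{"tx":0.002,"ty":-0.0051,"tz":0,"twist":0,"fingers":1},{"tx":0.004,"ty":-0.0098,"tz":0,"twist":0,"fingers":1},{"tx":0.006,"ty":-0.0141,"tz":0,"twist":0,"fingers":1},{"tx":0.008,"ty":-0.018,"tz":0,"twist":0,"fingers":1},{"tx":0.01,"ty":-0.0215,"tz":0,"twist":0,"fingers":1},{"tx":0.012,"ty":-0.0246,"tz":0,"twist":0,"fingers":1},{"tx":0.014,"ty":-0.0273,"tz":0,"twist":0,"fingers":1},{"tx":0.0158,"ty":-0.0296,"tz":0,"twist":0,"fingers":1},{"tx":0.0172,"ty":-0.0315,"tz":0,"twist":0,"fingers":1},{"tx":0.018,"ty":-0.033,"tz":0,"twist":0,"fingers":1}]'
python3 -m creep '[{"tx":0.0003,"ty":-0.0012,"tz":0,"twist":0,"fingers":1},{"tx":0.0003,"ty":-0.0021,"tz":0,"twist":0,"fingers":1},{"tx":0.0003,"ty":-0.0027,"tz":0,"twist":0,"fingers":1},{"tx":0.0003,"ty":-0.003,"tz":0,"twist":0,"fingers":1},{"tx":0.0003,"ty":-0.003,"tz":0,"twist":0,"fingers":1}]'
python3 - <<'E'
from h import *
spk('i.png')
E
```

```text
time: 10.5
eef_pos: [0.4699, -0.0645, 0.2196]
eef_rot: [-1.571, -0.0, -0.149]
ft_force: [-0.0, 0.7, -8.4]
finger_gap: 0.158
time: 11.33
eef_pos: [0.4899, -0.1274, 0.2196]
eef_rot: [-1.571, -0.0, -0.149]
ft_force: [0.4, 0.4, -8.8]
finger_gap: 0.161
time: 12.17
eef_pos: [0.5099, -0.1893, 0.2195]
eef_rot: [-1.571, 0.0, -0.149]
ft_force: [0.5, -0.1, -9.3]
finger_gap: 0.158
time: 13.0
eef_pos: [0.5279, -0.2218, 0.2195]
eef_rot: [-1.571, 0.0, -0.149]
ft_force: [-0.1, 0.6, -8.7]
finger_gap: 0.156
time: 13.42
eef_pos: [0.5279, -0.2246, 0.2196]
eef_rot: [-1.571, -0.0, -0.149]
ft_force: [-0.5, 0.0, -8.8]
finger_gap: 0.155
13.4167 [ 0.5279 -0.2246  0.2196] [-1.571 -0.    -0.149] [-0.5   0.02 -8.76] 0.15544148650522452
top ((429, 217, 22, 47), ((439.44598388671875, 253.32435607910156), (19.72787857055664, 18.248287200927734), 9.462322235107422)) off along U -0.011696536131604506
wrist (269, 182, 115, 123) U edges 0.029950220866554286 -0.031290144489445046
```

View pics/w_i.png

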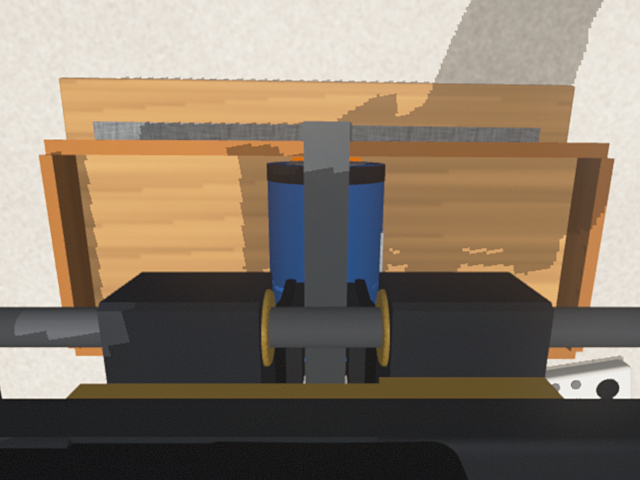

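View pics/t_i.png

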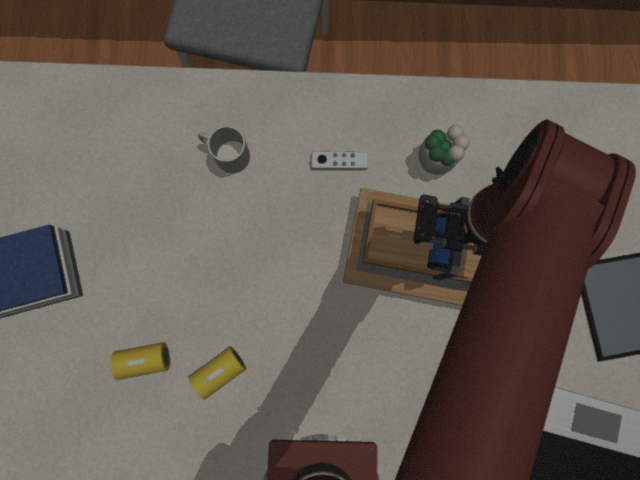

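The speaker is centred on the strip (columns 268-385, middle 326, against a handle and tray middle of 327). The tray is over the riser but about 8 mm short in y. I'll creep over those 8 mm, hold in the air for more than 3 s, then start down.

```bash
python3 -m creep '[{"tx":0,"ty":-0.0005,"tz":0,"twist":0,"fingers":1},{"tx":0,"ty":-0.0015,"tz":0,"twist":0,"fingers":1},{"tx":0,"ty":-0.0025,"tz":0,"twist":0,"fingers":1},{"tx":0,"ty":-0.0035,"tz":0,"twist":0,"fingers":1},{"tx":0,"ty":-0.0045,"tz":0,"twist":0,"fingers":1},{"tx":0,"ty":-0.0055,"tz":0,"twist":0,"fingers":1},{"tx":0,"ty":-0.0065,"tz":0,"twist":0,"fingers":1},{"tx":0,"ty":-0.0073,"tz":0,"twist":0,"fingers":1},{"tx":0,"ty":-0.0078,"tz":0,"twist":0,"fingers":1},{"tx":0,"ty":-0.008,"tz":0,"twist":0,"fingers":1}]'
Z='x'; python3 -m creep '[{"tx":0,"ty":0,"tz":0,"twist":0,"fingers":1},{"tx":0,"ty":0,"tz":0,"twist":0,"fingers":1},{"tx":0,"ty":0,"tz":0,"twist":0,"fingers":1},{"tx":0,"ty":0,"tz":0,"twist":0,"fingers":1},{"tx":0,"ty":0,"tz":0,"twist":0,"fingers":1},{"tx":0,"ty":0,"tz":0,"twist":0,"fingers":1},{"tx":0,"ty":0,"tz":0,"twist":0,"fingers":1},{"tx":0,"ty":0,"tz":0,"twist":0,"fingers":1},{"tx":0,"ty":0,"tz":0,"twist":0,"fingers":1},{"tx":0,"ty":0,"tz":0,"twist":0,"fingers":1}]'
python3 -m creep '[{"tx":0,"ty":0,"tz":0,"twist":0,"fingers":1},{"tx":0,"ty":0,"tz":0,"twist":0,"fingers":1},{"tx":0,"ty":0,"tz":0,"twist":0,"fingers":1},{"tx":0,"ty":0,"tz":0,"twist":0,"fingers":1},{"tx":0,"ty":0,"tz":0,"twist":0,"fingers":1},{"tx":0,"ty":0,"tz":0,"twist":0,"fingers":1},{"tx":0,"ty":0,"tz":0,"twist":0,"fingers":1},{"tx":0,"ty":0,"tz":0,"twist":0,"fingers":1},{"tx":0,"ty":0,"tz":0,"twist":0,"fingers":1},{"tx":0,"ty":0,"tz":0,"twist":0,"fingers":1}]'
python3 -m creep '[{"tx":0,"ty":0,"tz":0,"twist":0,"fingers":1},{"tx":0,"ty":0,"tz":0,"twist":0,"fingers":1},{"tx":0,"ty":0,"tz":0,"twist":0,"fingers":1},{"tx":0,"ty":0,"tz":0,"twist":0,"fingers":1},{"tx":0,"ty":0,"tz":0,"twist":0,"fingers":1},{"tx":0,"ty":0,"tz":0,"twist":0,"fingers":1},{"tx":0,"ty":0,"tz":0,"twist":0,"fingers":1},{"tx":0,"ty":0,"tz":0,"twist":0,"fingers":1},{"tx":0,"ty":0,"tz":0,"twist":0,"fingers":1},{"tx":0,"ty":0,"tz":0,"twist":0,"fingers":1}]'
python3 - <<'E'
from h import *
spk('j.png')
E
python3 -m creep '[{"tx":0,"ty":0,"tz":-0.002,"twist":0,"fingers":1},{"tx":0,"ty":0,"tz":-0.006,"twist":0,"fingers":1},{"tx":0,"ty":0,"tz":-0.012,"twist":0,"fingers":1},{"tx":0,"ty":0,"tz":-0.019,"twist":0,"fingers":1},{"tx":0,"ty":0,"tz":-0.026,"twist":0,"fingers":1},{"tx":0,"ty":0,"tz":-0.033,"twist":0,"fingers":1},{"tx":0,"ty":0,"tz":-0.04,"twist":0,"fingers":1},{"tx":0,"ty":0,"tz":-0.046,"twist":0,"fingers":1},{"tx":0,"ty":0,"tz":-0.05,"twist":0,"fingers":1},{"tx":0,"ty":0,"tz":-0.053,"twist":0,"fingers":1}]'
python3 -m creep '[{"tx":0,"ty":0,"tz":-0.001,"twist":0,"fingers":1},{"tx":0,"ty":0,"tz":-0.002,"twist":0,"fingers":1},{"tx":0,"ty":0,"tz":-0.003,"twist":0,"fingers":1},{"tx":0,"ty":0,"tz":-0.004,"twist":0,"fingers":1},{"tx":0,"ty":0,"tz":-0.005,"twist":0,"fingers":1},{"tx":0,"ty":0,"tz":-0.006,"twist":0,"fingers":1},{"tx":0,"ty":0,"tz":-0.007,"twist":0,"fingers":1},{"tx":0,"ty":0,"tz":-0.008,"twist":0,"fingers":1}]'
```

```text
time: 14.35
eef_pos: [0.528, -0.2328, 0.2195]
eef_rot: [-1.571, 0.0, -0.149]
ft_force: [-0.9, -0.0, -9.4]
finger_gap: 0.158
time: 15.18
eef_pos: [0.528, -0.2327, 0.2195]
eef_rot: [-1.571, 0.0, -0.149]
ft_force: [0.2, -0.2, -8.6]
finger_gap: 0.154
time: 16.02
eef_pos: [0.528, -0.2326, 0.2195]
eef_rot: [-1.571, 0.0, -0.149]
ft_force: [0.3, -0.5, -8.1]
finger_gap: 0.16
time: 16.85
eef_pos: [0.528, -0.2326, 0.2195]
eef_rot: [-1.571, -0.0, -0.149]
ft_force: [0.5, 0.4, -8.9]
finger_gap: 0.161
16.85 [ 0.528  -0.2326  0.2195] [-1.571 -0.    -0.149] [ 0.54  0.36 -8.88] 0.16075089060746678
top ((433, 217, 22, 47), ((443.66217041015625, 253.52703857421875), (20.2210750579834, 18.9058837890625), 9.462322235107422)) off along U -0.011492990322557076
wrist (269, 182, 115, 122) U edges 0.02994095250676922 -0.03128155636793885
time: 17.78
eef_pos: [0.5278, -0.2326, 0.1659]
eef_rot: [-1.571, 0.001, -0.149]
ft_force: [0.2, -1.4, -9.1]
finger_gap: 0.158
time: 18.45
eef_pos: [0.528, -0.2327, 0.1585]
eef_rot: [-1.571, -0.0, -0.149]
ft_force: [-0.6, -0.1, -8.0]
finger_gap: 0.158
```

The speaker stays put at the same columns (269-384). Now the last 4 mm down in small steps, until the force shows contact.

```bash
python3 -m creep '[{"tx":0,"ty":0,"tz":-0.0006,"twist":0,"fingers":1},{"tx":0,"ty":0,"tz":-0.0012,"twist":0,"fingers":1},{"tx":0,"ty":0,"tz":-0.0018,"twist":0,"fingers":1},{"tx":0,"ty":0,"tz":-0.0024,"twist":0,"fingers":1},{"tx":0,"ty":0,"tz":-0.003,"twist":0,"fingers":1},{"tx":0,"ty":0,"tz":-0.003,"twist":0,"fingers":1}]'
```

```text
time: 18.95
eef_pos: [0.5279, -0.2326, 0.1554]
eef_rot: [-1.571, 0.0, -0.149]
ft_force: [0.3, -1.0, -8.4]
finger_gap: 0.156
```

```bash
python3 -m creep '[{"tx":0,"ty":0,"tz":-0.0004,"twist":0,"fingers":1},{"tx":0,"ty":0,"tz":-0.0008,"twist":0,"fingers":1},{"tx":0,"ty":0,"tz":-0.0012,"twist":0,"fingers":1},{"tx":0,"ty":0,"tz":-0.0012,"twist":0,"fingers":1}]'
```

```text
time: 19.28
eef_pos: [0.5281, -0.2326, 0.1546]
eef_rot: [-1.571, -0.0, -0.149]
ft_force: [-0.4, 0.4, -5.6]
finger_gap: 0.16
```

```bash
python3 -m creep '[{"tx":0,"ty":0,"tz":-0.0003,"twist":0,"fingers":1},{"tx":0,"ty":0,"tz":-0.0006,"twist":0,"fingers":1},{"tx":0,"ty":0,"tz":-0.0008,"twist":0,"fingers":1},{"tx":0,"ty":0,"tz":-0.0008,"twist":0,"fingers":1}]'
```

```text
time: 19.62
eef_pos: [0.5281, -0.2326, 0.1545]
eef_rot: [-1.57, -0.0, -0.149]
ft_force: [-6.1, 3.1, 5.8]
finger_gap: 0.156
```

The tray is seated, with about 6 N downward. I'll open slowly and rise straight up.

```bash
python3 -m creep '[{"tx":0,"ty":0,"tz":0.0003,"twist":0,"fingers":0.68},{"tx":0,"ty":0,"tz":0.0003,"twist":0,"fingers":0.64},{"tx":0,"ty":0,"tz":0.0003,"twist":0,"fingers":0.6},{"tx":0,"ty":0,"tz":0.0003,"twist":0,"fingers":0.5},{"tx":0,"ty":0,"tz":0.0003,"twist":0,"fingers":0.4},{"tx":0,"ty":0,"tz":0.0003,"twist":0,"fingers":0.2},{"tx":0,"ty":0,"tz":0.0003,"twist":0,"fingers":0},{"tx":0,"ty":0,"tz":0.0003,"twist":0,"fingers":0},{"tx":0,"ty":0,"tz":0.0003,"twist":0,"fingers":0},{"tx":0,"ty":0,"tz":0.0003,"twist":0,"fingers":0}]'
python3 -m creep '[{"tx":0,"ty":0,"tz":0,"twist":0,"fingers":0},{"tx":0,"ty":0,"tz":0,"twist":0,"fingers":0},{"tx":0,"ty":0,"tz":0.003,"twist":0,"fingers":0},{"tx":0,"ty":0,"tz":0.01,"twist":0,"fingers":0},{"tx":0,"ty":0,"tz":0.025,"twist":0,"fingers":0},{"tx":0,"ty":0,"tz":0.04,"twist":0,"fingers":0},{"tx":0,"ty":0,"tz":0.06,"twist":0,"fingers":0},{"tx":0,"ty":0,"tz":0.08,"twist":0,"fingers":0},{"tx":0,"ty":0,"tz":0.1,"twist":0,"fingers":0},{"tx":0,"ty":0,"tz":0.12,"twist":0,"fingers":0}]'
python3 -m creep '[{"tx":0,"ty":0,"tz":0.01,"twist":0,"fingers":0},{"tx":0,"ty":0,"tz":0.01,"twist":0,"fingers":0},{"tx":0,"ty":0,"tz":0.01,"twist":0,"fingers":0},{"tx":0,"ty":0,"tz":0.01,"twist":0,"fingers":0}]'
python3 - <<'E'
from h import *
save('wrist','w_z.png');save('side','s_z.png');s=sense();print(s['eef_pos'])
E
```

```text
time: 20.45
eef_pos: [0.5279, -0.2327, 0.1538]
eef_rot: [-1.571, 0.0, -0.149]
ft_force: [0.7, 1.3, 0.2]
finger_gap: 0.487
time: 21.28
eef_pos: [0.5279, -0.2328, 0.2756]
eef_rot: [-1.571, -0.001, -0.149]
ft_force: [0.4, 0.3, -0.1]
finger_gap: 0.5
time: 21.62
eef_pos: [0.5275, -0.2324, 0.2827]
eef_rot: [-1.571, 0.002, -0.149]
ft_force: [-0.2, 0.2, -1.0]
finger_gap: 0.502
[ 0.52751419 -0.23230345  0.28257892]
```

View pics/w_z.png

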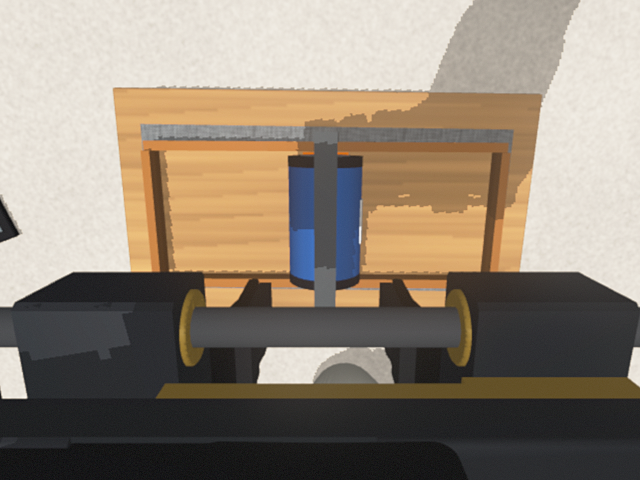

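View pics/s_z.png

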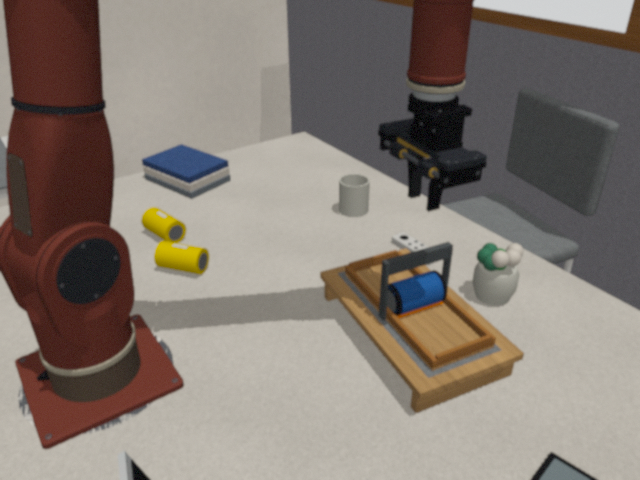

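The tray stands centred and square on the riser (tray middle column 326, riser middle 327). The speaker is centred at 325.5, and the gripper is clear above.

```bash
python3 -c "
from workcell import finish_job;print(finish_job())"
```

```text
the job is handed in; nothing more can be done
None
```

The job is handed in: the tray is on the riser and released, with the speaker on the orange strip. I got no verdict back.

**How it was done:** I gripped the tray by its handle and lifted it to about 6.5 cm above the riser's top. The moves have no tilt command, so I rolled the speaker by inertia instead of tilting. I started the tray quickly towards the riser and braked it very gently. The first try, a short 50 mm jog, moved the speaker only about 11 mm because stopping rolled it partly back. Two gentler runs after that centred it. I then held the tray still over the riser for about 2.5 s. The speaker had already been on the strip during the 3.4 s carry and the final creep into place. I set the tray down in steps of a millimetre or less and let go.

**Last checks:**
- **Speaker:** it was within about 1 mm of the tray's middle in the wrist view. It had not moved during the still hold in the air.
- **Tray:** it was within a few millimetres of the riser's middle, and no turn was visible between the two.
- **Set-down:** the wrist sensor read about 6 N downward at contact, far below 60 N. That is a spot reading, not a measured peak.
- **Other objects:** the mug, remote and planter looked unmoved in the side view.
- **Time:** the robot's clock read about 21.7 s of the 72 s allowed.

**Problems along the way:**
- **Refused moves:** the first two move calls were refused, because every row must carry all five fields. Nothing moved.
- **Top camera:** once the tray was gripped, the arm partly hid the speaker from the top camera. Its readings disagreed with the wrist camera by up to about 11 mm, so I relied on the wrist view.
- **Pictures:** I viewed 11 pictures, above the planned 8 but within the limit of 12.

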